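# Start the vase turntable at the marked speed

### The arm

A 6-joint arm with a two-finger parallel gripper is mounted at the origin on the work surface. World frame = base frame: x ahead of the robot, y to its left, z up, the work surface at z = 0. Lengths are in m, angles in rad, forces in N, time in s.
With the tool pointing down it reaches from about 0.25 to 0.775 m from the base axis. Payload 4 kg.
Tool frame: the origin (TCP) lies on the centre line of the jaws, within the pads' length; the fingertips stand 14 mm ahead of it and the grasp point (between the pads) lies 5 mm behind it; z points along the fingers, y is the line along which they close (so a half turn about z gives the same grasp; the last joint's range is limited). The gripper opens to 94 mm and grips with 3 to 60 N. Pads are 16 mm wide; open, the fingers measure 119 mm over their backs; the gripper's body (75 mm by 177 mm) begins 78 mm behind the grasp point.
Start: joints at [-1.23, 0.087, 1.371, -0, 1.684, -0.103], TCP at [0.236, -0.497, 0.22] pointing down, gripper open.
Joint ranges: [-3.1, 3.1], [-0.76, 2.03], [0.27, 2.55], [-1.08, 4.22], [0.17, 2.65], [-2.57, 2.57]. Speed limits (rad/s): [2.79, 2.79, 3.14, 3.14, 3.14, 3.14].

### API

Orientations are given as a rotation vector (axis times angle).
In Python, from cell import manip, get_image, camera_model, models gives the robot as it stands.
- The arm moves only by the tool jog_arm, never from a script. Its argument "commands" is a list of rows, each an object with "turn": the turn, a rotation vector about the tool's x, y, z in units of 6 degrees (1.0 is 6 degrees), a list of three; "slide": the shift along the tool's x, y, z in units of 50 mm (1.0 is 50 mm), a list of three; "hand": the opening, from 0 (shut) to 1 (fully open). A call has 1 to 8 rows; each row is the pose to reach, as a shift and turn from the pose commanded when the call began, along the tool's axes at that moment; what a row does not reach only later rows make up. A row lasts 1/10 s, in which the tool goes at most 50 mm and 8.59 degrees, less where a joint would pass 70% of its speed; a pose out of reach is approached as far as the arm can. A call with a gripper value outside its range is refused whole. The fingers move at their own pace and stop on an object; "force" is the grip in N (left out, the last holds). Time passes only in rows, so rows that repeat a pose let the fingers close. It gives the time, the measured TCP pose, the force, the opening and the grip force at its end, in the units of the state.
- manip.sense(): the state, without advancing time (a new reading comes with each control period).
- get_image(name): name is "scene" or "top"; returns the picture (384x512x3 uint8, red, green, blue); there is no depth.
- camera_model(name): a dict with "fx", "fy", "cx", "cy" (pixels), "pose" (4x4, takes a point from camera to world coordinates). Camera axes: x right, y up, looking along -z (the intrinsics and any distortion apply to the point x, -y, -z); pixel columns grow to the right and rows downward; lengths in m; the calibration is good to about 2 mm. A picture is of the moment at which its call begins. camera_model takes no time and is no camera call.
- manip.hand_in(): hands the job in; it is judged then, once.
Trained networks look in the newest picture that a camera, given by its name, has taken for a name from the list of things; names that differ only in an ending like _2 or _b are one class to them, and where a whole thing is asked for, a point or a joint stands for the part that bears it (a point fixed in the world has none). Each returns a list of dicts, best first, with "score" (0 to 1); they miss things now and then, are a little off and sometimes report something else, mostly with a low value. They report only what shows in the picture. A call takes as long as a camera call. They do not tell look-alikes from the thing itself.
- models.cut_out(label, camera): "mask" (384x512 bool, what is visible of it) and "box" ([left, top, right, bottom] in pixels, round what is visible of it).
- models.tip_of(label, camera): "at" ([column, row] in pixels: a listed point, or the origin of a listed thing).
The state is a dict: "time_s": time; "joint_pos": joint angles; "qd": joint speeds; "tau": joint torques, N m; "position": TCP position; "tcp_rot": TCP orientation; "ft_force": force on the tool from outside, world axes, zero at the start; "torque": the same for the moment, N m; "opening": finger opening in m; "grasp_force": force on a finger pad.
Only numpy, scipy, OpenCV 4.12 (cv2) and the standard library are available. Lean on these libraries where they do the work, as an engineer would, in place of code of your own. Each camera call takes 0.05 s, during which the arm holds its last target. There are 200 camera calls.

### The job

Lift the vase with the straight narrow neck out of the speed lever's way and set it gently upright in the middle of the turntable. Then slide the black drive-lock grip on the console fully to the left (seen from the robot) to its end stop, and last swing the speed lever round until it lies over the pointed mark on its quadrant, without running past the mark. Leave the mark where it is, and do not shift or tip the other things on the table.

Things in the scene. Friction and masses are not known exactly. Their poses are not given: they have to be found in the camera images.
- console: Grey fixed speed console, box 130 (x) x 200 (y) x 58 mm; origin under its centre, -x its front (towards the robot), +y its left seen from the robot. Lever pivot on a boss at x -45, y 0 mm; round it, on the robot's side, an aluminium fan-shaped quadrant with black ticks, 85 mm radius, top 51 mm high. On the top, behind the pivot, an aluminium track (top 70 mm high) for the drive-lock grip.
- speed_lever (a joint): Angle of the speed lever about its upright pivot, 0 to 2.1 rad: 0 is full left (idle), growing values swing it anticlockwise seen from above, across the robot's side to the right. Frictional (about 0.2 N m, so 1.5 to 2 N at the knob): it stays where it is left.
- lever_knob (a point): Mid-height of the lever's upright black knob: a post 26 mm across, tapered at both ends, 87 to 135 mm above the table, 130 mm from the pivot, at the end of a flat steel arm 14 mm wide, 78 to 88 mm above the table. Its x axis points outwards along the lever from the pivot, z up.
- lever_pivot (a point): Point on the lever's upright pivot axis, at the same height as lever_knob, 115 mm above the table; the hub there is 36 mm in diameter and ends 92 mm above the table. Axes as lever_knob.
- mark_tip (a point): Tip of the speed mark: a dark steel pointer, 40 mm long, 22 mm wide at its tail, on the quadrant rim, pointing outwards; tip 105 mm from the pivot, 58 mm above the table (its top 64 mm: the lever passes above). Its x axis points outwards from the pivot: the direction the lever is to have. Stiff (3 N m). Further round (1.15 to 1.85 rad on the lever's scale) than the lever's start (0 to 0.25).
- lock_slide (a joint): Position of the drive-lock slide, 0 (right end, locked) to 0.08 m (left end stop, released). Friction about 2.5 N; stays where it is left.
- slide_top (a point): Top centre of the black drive-lock grip: a block 50 mm long (console x) and 18 mm thick (console y), from 79 to 113 mm above the table, standing on a plate 58 x 34 mm that is 8 mm thick. It slides along the console's +y axis, which is its y axis here.
- table_center (a point): Centre of the turntable's upper face, 55 mm above the table. The turntable is a fixed aluminium disc 170 mm in diameter on a grey foot; it does not turn.
- vase: The vase, 150 mm tall, 0.3 to 0.55 kg: foot 60 mm, belly 84 mm across at 58 mm height, straight neck 40 mm across from 104 mm up to the 150 mm rim; the only one with a straight narrow neck. Cream glaze below, green above, like others. Starts on the table just outside the quadrant, in the lever's path. Origin at the centre of its underside, z up.
- wide_pot: Bystander: open dark pot, 94 mm across, 100 mm tall, beside the lever's full-left end. Origin under its centre.
- lidded_jar: Bystander: cream and green jar with a knobbed lid, 82 mm across, 124 mm tall, beside the lever's right-hand end. Origin under its centre.
- tall_vase: Bystander: wide-mouthed vase, 112 mm across, 160 mm tall, at the back right. Origin under its centre.
- bowl: Bystander: blue bowl, 112 mm across, 45 mm tall, on the robot's side of the turntable. Origin under its centre.
- sanding_block: Bystander: cork sanding block 120 x 66 x 26 mm, at the front left. Origin under its centre.
- tape_gun: Bystander: hand tape dispenser lying flat, about 185 mm long (117 mm to -x, 65 mm to +x of its origin) and 84 mm wide, 30 mm high, at the front centre. Origin under the centre of its roll.
- mug: Bystander: cream mug, 80 mm across with a handle, 90 mm tall, at the back. Origin under its centre.
There are look-alikes about, which are no part of the job. Leave any blue look-alike of the vase alone.

How it is judged:
On the way, in this order (a step that is already met when the one before it is completed fails the run):
1. the vase stands upright and released in the middle of the turntable (horizontal distance between vase and table_center below 0.025 m and z of vase in the frame of table_center between -0.006 and 0.006 m and angle between vase's own z axis and vertical below 0.08 rad and contact force between vase and the fingers below 0.05 N and linear speed of vase below 0.02 m/s), for 0.2 s.
2. the drive lock is slid fully left to its end stop (value of joint lock_slide above 0.076 m), for 0.2 s.
3. the speed lever lies over the mark (angle between the x axis of lever_knob and the x axis of mark_tip, either way round below 0.055 rad), for 0.2 s.
At the end, for the whole second after the job is handed in: The vase stands upright (within 0.08 rad), released and at rest on the turntable, its centre within 25 mm of the turntable's; the lock slide is within 4 mm of its left end stop; the speed lever is at rest and points along the mark within 0.055 rad (about 3 degrees) (all of step 1 and value of joint lock_slide above 0.076 m and angle between the x axis of lever_knob and the x axis of mark_tip, either way round below 0.055 rad and velocity of joint speed_lever between -0.02 and 0.02 rad/s); the robot touches nothing.
It fails at once if the vase is tipped (angle between vase's own z axis and vertical above 0.5 rad).
It fails at once if the vase is banged down on the turntable (contact force between vase and turntable above 60 N).
It fails at once if the lever is run past the mark by more than 15 mm at the knob (y of lever_knob in the frame of mark_tip above 0.015 m).
It fails at once if the speed mark is shifted by more than 5 mm (distance of mark_tip from where it was at the start of the episode above 0.005 m).
It fails at once if a bystander is shifted by more than 30 mm or tipped (distance of any of wide_pot, lidded_jar, tall_vase, bowl, sanding_block, tape_gun, mug from where it was at the start of the episode above 0.03 m or angle between any of wide_pot, lidded_jar, tall_vase, bowl, mug's own z axis and vertical above 0.4 rad).
It also fails if it takes over 69 s, if anything falls off the work surface, if the arm or the gripper's body presses on something with over 40 N, if the wrist force passes 120 N, or if a joint passes its speed limit or range.

## Working session

There is one attempt and no reset: what is moved stays moved. The work goes in short steps, Python scripts to look and compute and a tool call to move; the robot and the scene stay as the last step left them, time stands still between calls to the robot, and variables do not carry over. Pictures are saved under pics/ and viewed, at most 10 in all, crops included, and the job is handed in when it is done.

Besides the shell and the picture viewer there is one more tool, called after "Call:" by a JSON object that holds its "method" and its "body". jog_arm: Moves the arm, as the interface text tells. Its arguments: {"type":"object","properties":{"commands":{"type":"array"},"force":{"type":"number"}},"required":["commands"]}

```bash
mkdir -p pics
cat > h.py <<'E'
import numpy as np, cv2
from cell import manip, get_image, camera_model, models
def snap(cam,name):
    im=get_image(cam); cv2.imwrite(f'pics/{name}.png',cv2.cvtColor(im,cv2.COLOR_RGB2BGR)); return im
def ray(cam,px):
    m=camera_model(cam); T=np.array(m['pose'])
    d=np.array([(px[0]-m['cx'])/m['fx'],-(px[1]-m['cy'])/m['fy'],-1.]); return T[:3,3],T[:3,:3]@d
def at_z(cam,px,z):
    o,d=ray(cam,px); return o+d*(z-o[2])/d[2]
def proj(cam,p):
    m=camera_model(cam); T=np.array(m['pose']); q=T[:3,:3].T@(np.array(p)-T[:3,3])
    return [m['cx']+m['fx']*q[0]/-q[2], m['cy']+m['fy']*-q[1]/-q[2]]
E
python3 - <<'E'
from h import *
for c in('top','scene'):
    snap(c,c+'0'); m=camera_model(c); print(c,{k:m[k] for k in m if k!='pose'},np.round(m['pose'],3).tolist())
Z=dict(lever_knob=.115,lever_pivot=.115,mark_tip=.058,slide_top=.113,table_center=.055,vase=0,console=0,lidded_jar=0,wide_pot=0,bowl=0,tall_vase=0,mug=0,tape_gun=0)
for n,z in Z.items():
    for c in('top','scene'):
        for r in models.tip_of(n,c)[:3]:
            print(n,c,round(r['score'],2),np.round(r['at'],1),np.round(at_z(c,r['at'],z)[:2],3))
E
```

```text
top {'fx': 414.5039221502852, 'fy': 414.5039221502852, 'cx': 263.8633709734321, 'cy': 198.8390050906068} [[-0.029, 0.994, -0.101, 0.379], [-1.0, -0.027, 0.015, 0.005], [0.012, 0.102, 0.995, 1.41], [0.0, 0.0, 0.0, 1.0]]
scene {'fx': 388.063657814608, 'fy': 388.063657814608, 'cx': 255.2709511919595, 'cy': 195.28959267016512} [[0.427, -0.714, 0.555, 1.222], [0.904, 0.339, -0.26, -0.344], [-0.002, 0.612, 0.791, 1.117], [0.0, 0.0, 0.0, 1.0]]
lever_knob top 0.68 [337.9 217.5] [ 0.446 -0.244]
lever_knob scene 0.86 [234.2 199.3] [ 0.505 -0.084]
lever_pivot top 0.55 [325.  186.3] [ 0.545 -0.208]
lever_pivot scene 0.8 [205.3 225.2] [ 0.559 -0.204]
lever_pivot scene 0.18 [266.9 218.2] [ 0.617 -0.021]
mark_tip top 0.51 [335.5 217.8] [ 0.448 -0.247]
mark_tip scene 0.64 [185.5 218.5] [ 0.468 -0.246]
slide_top top 0.7 [340.  166.5] [ 0.608 -0.259]
slide_top scene 0.51 [193.3 245.3] [ 0.609 -0.262]
slide_top scene 0.18 [186.3 217.8] [ 0.506 -0.248]
table_center top 0.56 [181.1 172.2] [0.613 0.256]
table_center scene 0.89 [340.1 202.9] [0.631 0.252]
table_center scene 0.74 [309.2 179.6] [0.496 0.209]
[... 628 characters left out ...]
2]
wide_pot top 0.93 [253.5 187.7] [0.562 0.019]
wide_pot scene 0.95 [270.1 216.4] [0.545 0.029]
bowl top 0.66 [186.2 216.4] [0.47 0.25]
bowl top 0.36 [379.  224.3] [ 0.425 -0.406]
bowl scene 0.56 [309. 182.] [0.468 0.231]
tall_vase top 0.87 [314.5 129.7] [ 0.76  -0.199]
tall_vase top 0.61 [341.6 167.8] [ 0.623 -0.287]
tall_vase top 0.54 [324.8 178.2] [ 0.588 -0.227]
tall_vase scene 0.67 [232.8 298.1] [ 0.765 -0.207]
tall_vase scene 0.6 [269.8 216. ] [0.543 0.029]
mug top 0.73 [269.6 129.3] [ 0.765 -0.043]
mug scene 0.63 [280.9 277.8] [ 0.768 -0.044]
tape_gun top 0.67 [260.  241.6] [0.377 0.002]
tape_gun scene 0.91 [244.  187.3] [0.387 0.001]
tape_gun scene 0.16 [210.4 252.5] [ 0.59  -0.211]
```

Run:
```python
import cv2
a=cv2.imread('pics/top0.png')[90:270,150:430]; cv2.imwrite('pics/tc.png',cv2.resize(a,None,fx=2.8,fy=2.8,interpolation=2))
a=cv2.imread('pics/scene0.png')[120:330,110:390]; cv2.imwrite('pics/sc.png',cv2.resize(a,None,fx=2.8,fy=2.8,interpolation=2))
```

```text
(no output)
```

View pics/tc.png

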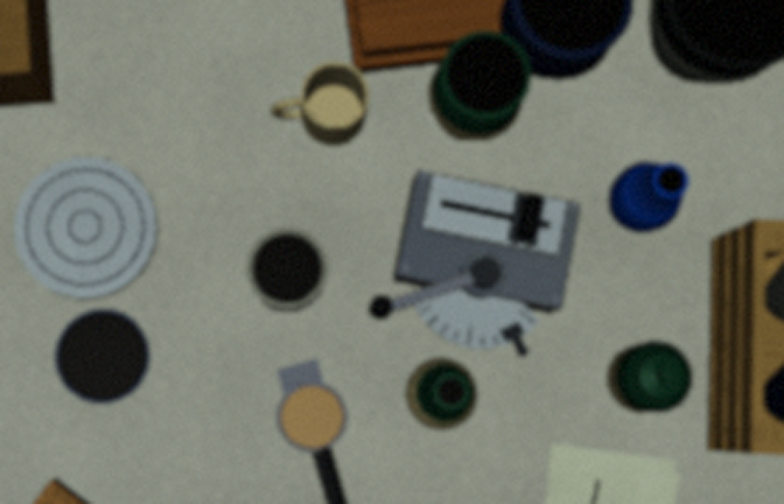

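View pics/sc.png

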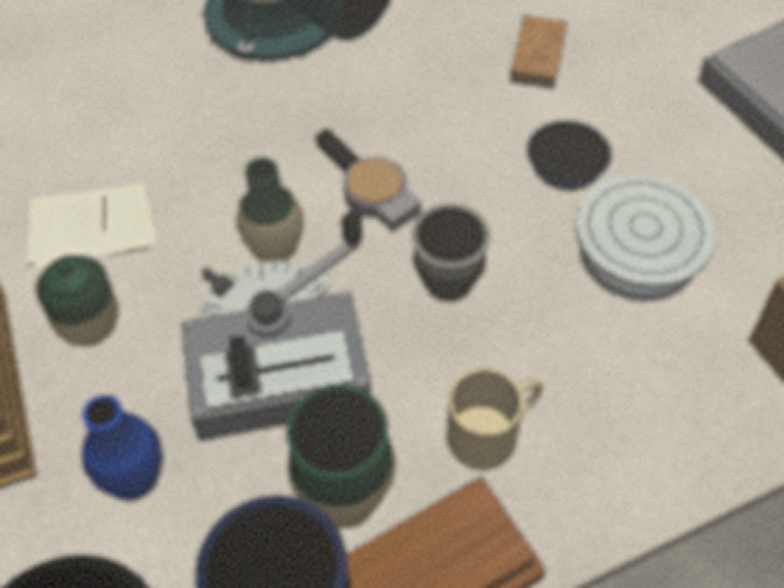

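The top view shows the vase rim at about (311,230), knob (286,200), hub (323,187), mark tip (337,216), grip (339,163) and turntable centre (180,171). The scene view agrees, and the blue look-alike is at top (385,158).

```bash
cat >> h.py <<'E'
def T(s,c,x0,y0): return [x0+s[0]/2.8-.5+.18, y0+s[1]/2.8-.5+.18]
E
python3 - <<'E'
from h import *
P=dict(rim=((451,391),(262,166),.150),knob=((380,305),(352,213),.135),hub=((485,269),(267,303),.092),mark=((525,353),(205,272),.060),mtail=((510,328),(227,291),.062),tt=((85,227),(646,226),.055),grip=((530,206),(240,346),.113),
 cfl=((396,279),(352,293),.058),cfr=((557,310),(183,322),.058),cbl=((419,171),(0,0),.058),cbr=((579,204),(197,417),.058),
 trl=((444,203),(333,357),.070))
for k,(a,b,z) in P.items():
    pt=at_z('top',T(a,0,150,90),z)[:2]; ps=at_z('scene',T(b,0,110,120),z)[:2]
    print(k,np.round(pt,3),np.round(ps,3))
for n,z in (('vase',.15),('lever_knob',.115)):
  for r in models.cut_out(n,'top')[:2]: 
    b=r['box']; print(n,r['score'],b)
s=manip.sense(); print(s['position'],s['tcp_rot'],s['opening'],s['time_s'])
from scipy.spatial.transform import Rotation as R
print(R.from_rotvec(s['tcp_rot']).as_matrix().round(3))
E
```

```text
rim [ 0.41  -0.153] [ 0.411 -0.151]
knob [ 0.508 -0.08 ] [ 0.508 -0.08 ]
hub [ 0.55  -0.205] [ 0.553 -0.205]
mark [ 0.454 -0.253] [ 0.46  -0.252]
mtail [ 0.484 -0.236] [ 0.498 -0.238]
tt [0.618 0.259] [0.622 0.258]
grip [ 0.618 -0.256] [ 0.605 -0.254]
cfl [ 0.546 -0.105] [ 0.56  -0.106]
cfr [ 0.504 -0.293] [ 0.514 -0.297]
cbl [ 0.674 -0.137] [-0.127 -0.366]
cbr [ 0.629 -0.325] [ 0.635 -0.321]
trl [ 0.632 -0.164] [ 0.636 -0.162]
vase 0.98 [295.9, 218.7, 321.3, 245.5]
vase 0.61 [367.5, 148.0, 394.7, 172.5]
lever_knob 0.69 [280.3, 184.7, 330.5, 202.5]
[ 0.23616587 -0.49673492  0.21950275] [3.06445605e+00 6.91450975e-01 1.94811325e-05] 0.09421718840554758 1.5
[[ 0.903  0.429  0.   ]
 [ 0.429 -0.903 -0.   ]
 [-0.     0.    -1.   ]]
```

Call:
{"method": "jog_arm", "body": {"commands": [{"slide": [0.8,-0.6,0],"turn": [0,0,0],"hand": 1},{"slide": [1.5,-1.2,0],"turn": [0,0,0],"hand": 1},{"slide": [2.3,-1.8,0],"turn": [0,0,0],"hand": 1},{"slide": [3.1,-2.4,0],"turn": [0,0,0],"hand": 1},{"slide": [3.8,-3.0,0],"turn": [0,0,0],"hand": 1},{"slide": [4.6,-3.6,0],"turn": [0,0,0],"hand": 1},{"slide": [5.4,-4.2,0],"turn": [0,0,0],"hand": 1},{"slide": [6.1,-4.74,0],"turn": [0,0,0],"hand": 1}]}}

```text
time_s: 2.3
position: [0.4105, -0.1496, 0.2198]
tcp_rot: [3.064, 0.692, 0.002]
ft_force: [0.9, -1.0, 0.9]
opening: 0.0937
grasp_force: 0.0
```

Call:
{"method": "jog_arm", "body": {"commands": [{"slide": [0,0,0],"turn": [0,0,0],"hand": 1},{"slide": [0,0,0],"turn": [0,0,0],"hand": 1}]}}

```text
time_s: 2.5
position: [0.41, -0.1511, 0.2196]
tcp_rot: [3.063, 0.695, -0.0]
ft_force: [0.3, 0.2, 0.4]
opening: 0.0943
grasp_force: 0.0
```

Call:
{"method": "jog_arm", "body": {"commands": [{"slide": [0,0,0.5],"turn": [0,0,0],"hand": 1},{"slide": [0,0,1.0],"turn": [0,0,0],"hand": 1},{"slide": [0,0,1.5],"turn": [0,0,0],"hand": 1},{"slide": [0,0,1.9],"turn": [0,0,0],"hand": 1},{"slide": [0,0,1.9],"turn": [0,0,0],"hand": 0.6},{"slide": [0,0,1.9],"turn": [0,0,0],"hand": 0.45},{"slide": [0,0,1.9],"turn": [0,0,0],"hand": 0.3},{"slide": [0,0,1.9],"turn": [0,0,0],"hand": 0.2}], "force": 25}}

```text
time_s: 3.3
position: [0.4106, -0.1526, 0.1261]
tcp_rot: [3.063, 0.69, 0.003]
ft_force: [-1.3, 0.2, 0.9]
opening: 0.0655
grasp_force: 0.0
```

Call:
{"method": "jog_arm", "body": {"commands": [{"slide": [0,0,0],"turn": [0,0,0],"hand": 0.2},{"slide": [0,0,0],"turn": [0,0,0],"hand": 0.2},{"slide": [0,0,0],"turn": [0,0,0],"hand": 0.2},{"slide": [0,0,0],"turn": [0,0,0],"hand": 0.2}]}}

```text
time_s: 3.7
position: [0.4102, -0.1521, 0.1249]
tcp_rot: [3.063, 0.691, 0.001]
ft_force: [1.3, -0.9, 0.0]
opening: 0.0396
grasp_force: 25.0
```

Neck gripped (39.6 mm opening). Now lift.

Call:
{"method": "jog_arm", "body": {"commands": [{"slide": [0,0,-0.1],"turn": [0,0,0],"hand": 0.2},{"slide": [0,0,-0.3],"turn": [0,0,0],"hand": 0.2},{"slide": [0,0,-0.7],"turn": [0,0,0],"hand": 0.2},{"slide": [0,0,-1.2],"turn": [0,0,0],"hand": 0.2},{"slide": [0,0,-1.8],"turn": [0,0,0],"hand": 0.2},{"slide": [0,0,-2.4],"turn": [0,0,0],"hand": 0.2},{"slide": [0,0,-2.9],"turn": [0,0,0],"hand": 0.2},{"slide": [0,0,-3.2],"turn": [0,0,0],"hand": 0.2}], "force": 30}}

```text
time_s: 4.5
position: [0.4101, -0.1517, 0.2869]
tcp_rot: [3.063, 0.691, 0.003]
ft_force: [0.7, 0.4, -4.7]
opening: 0.0397
grasp_force: 29.9
```

Run:
```python
from h import *
from scipy.spatial.transform import Rotation as R
s=manip.sense(); M=R.from_rotvec(s['tcp_rot']).as_matrix()
print(s['position'],s['grasp_force'],s['opening'],(M.T@(np.array([.62,.2585,s['position'][2]])-s['position'])/.05).round(3))
```

```text
[ 0.41008558 -0.15170969  0.28694853] 29.94274377822876 0.03965051427993282 [ 7.315e+00 -5.605e+00  1.000e-03]
```

Call:
{"method": "jog_arm", "body": {"commands": [{"slide": [0.1,-0.1,0],"turn": [0,0,0],"hand": 0.2},{"slide": [0.4,-0.3,0],"turn": [0,0,0],"hand": 0.2},{"slide": [0.8,-0.6,0],"turn": [0,0,0],"hand": 0.2},{"slide": [1.3,-1.0,0],"turn": [0,0,0],"hand": 0.2},{"slide": [1.8,-1.4,0],"turn": [0,0,0],"hand": 0.2},{"slide": [2.4,-1.85,0],"turn": [0,0,0],"hand": 0.2},{"slide": [3.0,-2.3,0],"turn": [0,0,0],"hand": 0.2},{"slide": [3.6,-2.75,0],"turn": [0,0,0],"hand": 0.2}]}}

```text
time_s: 5.3
position: [0.513, 0.0518, 0.2825]
tcp_rot: [-3.063, -0.692, 0.005]
ft_force: [-0.6, -0.3, -5.0]
opening: 0.0396
grasp_force: 29.9
```

Call:
{"method": "jog_arm", "body": {"commands": [{"slide": [0.6,-0.45,0],"turn": [0,0,0],"hand": 0.2},{"slide": [1.2,-0.9,0],"turn": [0,0,0],"hand": 0.2},{"slide": [1.8,-1.35,0],"turn": [0,0,0],"hand": 0.2},{"slide": [2.4,-1.85,0],"turn": [0,0,0],"hand": 0.2},{"slide": [2.9,-2.25,0],"turn": [0,0,0],"hand": 0.2},{"slide": [3.3,-2.55,0],"turn": [0,0,0],"hand": 0.2},{"slide": [3.6,-2.75,0],"turn": [0,0,0],"hand": 0.2},{"slide": [3.7,-2.85,0],"turn": [0,0,0],"hand": 0.2}]}}

```text
time_s: 6.1
position: [0.6189, 0.26, 0.281]
tcp_rot: [-3.064, -0.695, 0.008]
ft_force: [-0.3, -0.4, -5.4]
opening: 0.0396
grasp_force: 30.0
```

Run:
```python
from h import *
snap('scene','s1'); snap('top','t1')
s=manip.sense(); print(s['position'],s['grasp_force'])
a=cv2.imread('pics/s1.png')[20:260,230:470]; b=cv2.imread('pics/t1.png')[90:250,120:280]
cv2.imwrite('pics/c1.png',np.hstack([cv2.resize(a,(400,400)),cv2.resize(b,(400,400))]))
```

```text
[0.61858018 0.25887759 0.28206794] 29.972033500671387
```

View pics/c1.png

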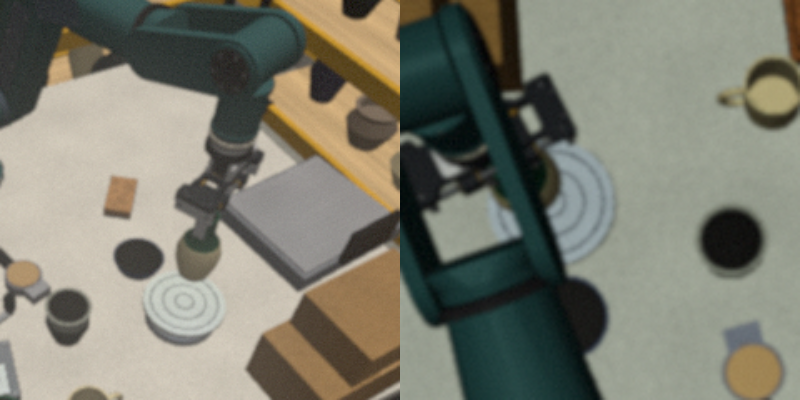

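The vase hangs upright above the turntable. I'll descend most of the way.

Call:
{"method": "jog_arm", "body": {"commands": [{"slide": [0,0,0.2],"turn": [0,0,0],"hand": 0.2},{"slide": [0,0,0.6],"turn": [0,0,0],"hand": 0.2},{"slide": [0,0,1.0],"turn": [0,0,0],"hand": 0.2},{"slide": [0,0,1.3],"turn": [0,0,0],"hand": 0.2},{"slide": [0,0,1.55],"turn": [0,0,0],"hand": 0.2},{"slide": [0,0,1.75],"turn": [0,0,0],"hand": 0.2},{"slide": [0,0,1.85],"turn": [0,0,0],"hand": 0.2},{"slide": [0,0,1.85],"turn": [0,0,0],"hand": 0.2}]}}

```text
time_s: 7.0
position: [0.619, 0.2577, 0.1912]
tcp_rot: [3.064, 0.691, -0.002]
ft_force: [-0.2, 0.0, -4.2]
opening: 0.0392
grasp_force: 30.0
```

Call:
{"method": "jog_arm", "body": {"commands": [{"slide": [0,0,0.05],"turn": [0,0,0],"hand": 0.2},{"slide": [0,0,0.09],"turn": [0,0,0],"hand": 0.2},{"slide": [0,0,0.13],"turn": [0,0,0],"hand": 0.2},{"slide": [0,0,0.17],"turn": [0,0,0],"hand": 0.2},{"slide": [0,0,0.2],"turn": [0,0,0],"hand": 0.2},{"slide": [0,0,0.2],"turn": [0,0,0],"hand": 0.2}]}}

```text
time_s: 7.6
position: [0.6191, 0.2578, 0.1815]
tcp_rot: [3.064, 0.691, -0.001]
ft_force: [0.2, -0.5, -4.2]
opening: 0.0394
grasp_force: 30.0
```

Call:
{"method": "jog_arm", "body": {"commands": [{"slide": [0,0,0.01],"turn": [0,0,0],"hand": 0.2},{"slide": [0,0,0.02],"turn": [0,0,0],"hand": 0.2},{"slide": [0,0,0.03],"turn": [0,0,0],"hand": 0.2},{"slide": [0,0,0.03],"turn": [0,0,0],"hand": 0.2}]}}

```text
time_s: 8.0
position: [0.6193, 0.2578, 0.1804]
tcp_rot: [3.064, 0.691, -0.0]
ft_force: [0.4, 0.4, -5.3]
opening: 0.0398
grasp_force: 30.0
```

Call:
{"method": "jog_arm", "body": {"commands": [{"slide": [0,0,0.02],"turn": [0,0,0],"hand": 0.2},{"slide": [0,0,0.03],"turn": [0,0,0],"hand": 0.2},{"slide": [0,0,0.04],"turn": [0,0,0],"hand": 0.2},{"slide": [0,0,0.04],"turn": [0,0,0],"hand": 0.2}]}}

```text
time_s: 8.4
position: [0.6196, 0.2579, 0.1798]
tcp_rot: [-3.064, -0.691, -0.003]
ft_force: [0.1, -0.7, 1.0]
opening: 0.0394
grasp_force: 30.0
```

The load is off the wrist, so the vase is standing. Release it and go straight up.

Call:
{"method": "jog_arm", "body": {"commands": [{"slide": [0,0,0],"turn": [0,0,0],"hand": 0.5},{"slide": [0,0,0],"turn": [0,0,0],"hand": 0.7},{"slide": [0,0,0],"turn": [0,0,0],"hand": 1},{"slide": [0,0,0],"turn": [0,0,0],"hand": 1},{"slide": [0,0,0],"turn": [0,0,0],"hand": 1},{"slide": [0,0,0],"turn": [0,0,0],"hand": 1}]}}

```text
time_s: 9.0
position: [0.6193, 0.2578, 0.1784]
tcp_rot: [3.064, 0.691, 0.0]
ft_force: [-0.1, 0.1, 0.8]
opening: 0.0836
grasp_force: 0.0
```

Call:
{"method": "jog_arm", "body": {"commands": [{"slide": [0,0,-0.3],"turn": [0,0,0],"hand": 1},{"slide": [0,0,-0.8],"turn": [0,0,0],"hand": 1},{"slide": [0,0,-1.4],"turn": [0,0,0],"hand": 1},{"slide": [0,0,-2.0],"turn": [0,0,0],"hand": 1}]}}

```text
time_s: 9.4
position: [0.6192, 0.2578, 0.2807]
tcp_rot: [3.065, 0.691, 0.001]
ft_force: [-0.1, 0.6, 0.9]
opening: 0.0939
grasp_force: 0.0
```

Run:
```python
from h import *
from scipy.spatial.transform import Rotation as R
snap('scene','s2')
for r in models.cut_out('vase','scene')[:2]: print(r['score'],r['box'])
for r in models.tip_of('vase','scene')[:3]: print(r['score'],at_z('scene',r['at'],.055))
s=manip.sense(); M=R.from_rotvec(s['tcp_rot']).as_matrix()
print(s['position'],s['opening'],s['joint_pos'],s['time_s'])
# target: above grip, tool y along console y (0.21,0.977)
g=np.array([.612,-.255,s['position'][2]]); print('slide',(M.T@(g-s['position'])/.05).round(3))
for yv in ([.21,.977,0],[-.21,-.977,0]):
    y=np.array(yv)/np.linalg.norm(yv); z=np.array([0,0,-1.]); D=np.c_[np.cross(y,z),y,z]
    print('turn',(np.degrees(R.from_matrix(M.T@D).as_rotvec())/6).round(3))
a=cv2.imread('pics/s2.png')[60:260,240:440]; cv2.imwrite('pics/c2.png',cv2.resize(a,(500,500)))
```

```text
0.75 [329.1, 166.6, 356.1, 208.1]
0.51 [201.8, 194.1, 241.1, 235.2]
0.89 [0.60386945 0.25166181 0.055     ]
0.62 [ 0.45542764 -0.24057625  0.055     ]
0.58 [ 0.65921279 -0.41226776  0.055     ]
[0.6203662  0.25824872 0.28308037] 0.09410839101084469 [ 3.10162222e-01  3.62603052e-01  9.16466926e-01 -5.49548737e-05
  1.85457175e+00  1.43707692e+00] 9.55
slide [-4.559  9.198 -0.026]
turn [ 9.8000e-02 -1.9000e-02 -2.3739e+01]
turn [-0.014 -0.076  6.26 ]
```

View pics/c2.png

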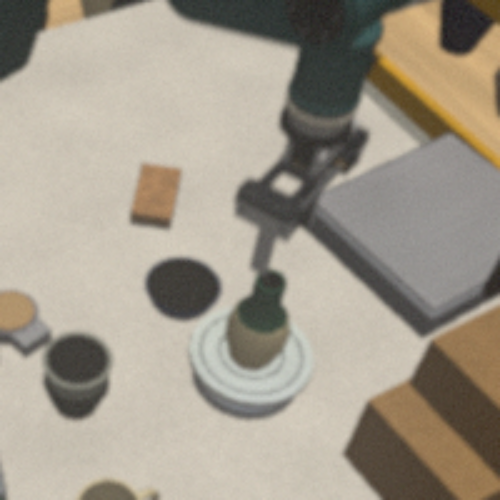

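The vase stands upright in the middle of the turntable, at crop (260,330). Next is the drive-lock grip.

Call:
{"method": "jog_arm", "body": {"commands": [{"slide": [-0.1,0.2,0],"turn": [0,0,0.6],"hand": 1},{"slide": [-0.3,0.7,0],"turn": [0,0,1.5],"hand": 1},{"slide": [-0.6,1.3,0],"turn": [0,0,2.5],"hand": 1},{"slide": [-1.0,2.0,0],"turn": [0,0,3.5],"hand": 1},{"slide": [-1.3,2.6,0],"turn": [0,0,4.5],"hand": 1},{"slide": [-1.65,3.3,0],"turn": [0,0,5.4],"hand": 1},{"slide": [-2.0,4.0,0],"turn": [0,0,6.0],"hand": 1},{"slide": [-2.3,4.6,0],"turn": [0,0,6.26],"hand": 1}]}}

```text
time_s: 10.35
position: [0.6133, -0.0011, 0.2767]
tcp_rot: [3.123, -0.336, -0.005]
ft_force: [-0.4, -0.8, 0.3]
opening: 0.0938
grasp_force: 0.0
```

Call:
{"method": "jog_arm", "body": {"commands": [{"slide": [0.15,0.7,0],"turn": [0,0,0],"hand": 1},{"slide": [0.3,1.4,0],"turn": [0,0,0],"hand": 1},{"slide": [0.45,2.1,0],"turn": [0,0,0],"hand": 1},{"slide": [0.6,2.8,0],"turn": [0,0,0],"hand": 0.7},{"slide": [0.75,3.5,0],"turn": [0,0,0],"hand": 0.7},{"slide": [0.85,4.2,0],"turn": [0,0,0],"hand": 0.7},{"slide": [0.95,4.7,0],"turn": [0,0,0],"hand": 0.7},{"slide": [1.0,5.0,0],"turn": [0,0,0],"hand": 0.7}]}}

```text
time_s: 11.15
position: [0.6096, -0.2561, 0.2763]
tcp_rot: [-3.123, 0.335, 0.005]
ft_force: [0.1, 0.9, -0.1]
opening: 0.0659
grasp_force: 0.0
```

Run:
```python
from h import *
from scipy.spatial.transform import Rotation as R
snap('scene','s3')
s=manip.sense(); M=R.from_rotvec(s['tcp_rot']).as_matrix()
print(s['position'],s['opening'],M.round(3)[:,1],s['time_s'])
print('slide',(M.T@(np.array([.611,-.257,.107])-s['position'])/.05).round(3))
a=cv2.imread('pics/s3.png')[120:300,110:290]; cv2.imwrite('pics/c3.png',cv2.resize(a,(540,540)))
```

```text
[ 0.60942422 -0.25777436  0.27623232] 0.06547122761021504 [-0.214 -0.977  0.001] 11.2
slide [ 0.038 -0.025  3.385]
```

View pics/c3.png

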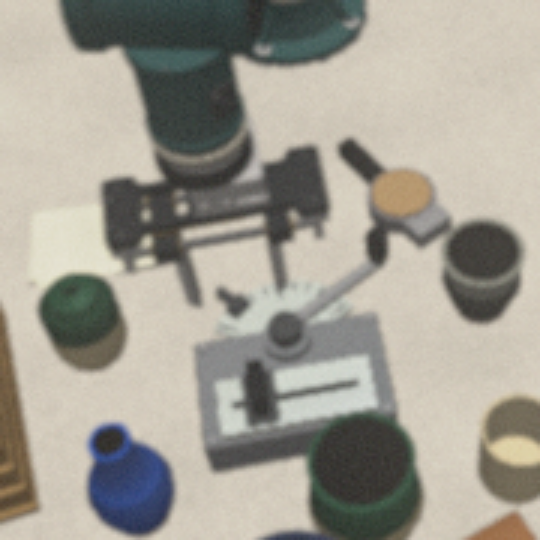

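Call:
{"method": "jog_arm", "body": {"commands": [{"slide": [0,0,0.6],"turn": [0,0,0],"hand": 0.7},{"slide": [0,0,1.3],"turn": [0,0,0],"hand": 0.7},{"slide": [0,0,2.0],"turn": [0,0,0],"hand": 0.7},{"slide": [0,0,2.7],"turn": [0,0,0],"hand": 0.7},{"slide": [0,0,3.1],"turn": [0,0,0],"hand": 0.7},{"slide": [0,0,3.38],"turn": [0,0,0],"hand": 0.5},{"slide": [0,0,3.38],"turn": [0,0,0],"hand": 0.3},{"slide": [0,0,3.38],"turn": [0,0,0],"hand": 0.05}], "force": 15}}

```text
time_s: 12.0
position: [0.6111, -0.2538, 0.1104]
tcp_rot: [3.124, -0.331, 0.002]
ft_force: [-0.0, 0.2, 0.0]
opening: 0.0453
grasp_force: 0.0
```

Call:
{"method": "jog_arm", "body": {"commands": [{"slide": [0,0,0],"turn": [0,0,0],"hand": 0.05},{"slide": [0,0,0],"turn": [0,0,0],"hand": 0.05},{"slide": [0,0,0],"turn": [0,0,0],"hand": 0.05},{"slide": [0,0,0],"turn": [0,0,0],"hand": 0.05},{"slide": [0,0,0],"turn": [0,0,0],"hand": 0.05}]}}

```text
time_s: 12.5
position: [0.6112, -0.2554, 0.1113]
tcp_rot: [3.122, -0.333, 0.005]
ft_force: [0.1, -2.8, 4.9]
opening: 0.0179
grasp_force: 15.0
```

Call:
{"method": "jog_arm", "body": {"commands": [{"slide": [0,-0.1,0],"turn": [0,0,0],"hand": 0.05},{"slide": [0,-0.3,0],"turn": [0,0,0],"hand": 0.05},{"slide": [0,-0.6,0],"turn": [0,0,0],"hand": 0.05},{"slide": [0,-0.9,0],"turn": [0,0,0],"hand": 0.05},{"slide": [0,-1.2,0],"turn": [0,0,0],"hand": 0.05},{"slide": [0,-1.45,0],"turn": [0,0,0],"hand": 0.05},{"slide": [0,-1.6,0],"turn": [0,0,0],"hand": 0.05},{"slide": [0,-1.6,0],"turn": [0,0,0],"hand": 0.05}], "force": 20}}

```text
time_s: 13.3
position: [0.6278, -0.1842, 0.1113]
tcp_rot: [3.106, -0.335, 0.007]
ft_force: [1.1, -19.9, 3.4]
opening: 0.018
grasp_force: 20.0
```

Call:
{"method": "jog_arm", "body": {"commands": [{"slide": [0,-0.05,0],"turn": [0,0,0],"hand": 0.05},{"slide": [0,-0.08,0],"turn": [0,0,0],"hand": 0.05},{"slide": [0,-0.08,0],"turn": [0,0,0],"hand": 0.05},{"slide": [0,-0.08,0],"turn": [0,0,0],"hand": 0.05}]}}

```text
time_s: 13.7
position: [0.6279, -0.184, 0.1113]
tcp_rot: [3.101, -0.339, 0.007]
ft_force: [0.1, -25.6, 3.2]
opening: 0.018
grasp_force: 20.0
```

Run:
```python
from h import *
snap('scene','s4')
s=manip.sense(); print(s['position'],s['ft_force'],s['tcp_rot'])
a=cv2.imread('pics/s4.png')[150:300,130:280]; cv2.imwrite('pics/c4.png',cv2.resize(a,(600,600),interpolation=2))
```

```text
[ 0.62790503 -0.18400449  0.11127899] [ -1.26707138 -26.46983328   3.92912746] [ 3.10123498 -0.33930837  0.00677409]
```

View pics/c4.png

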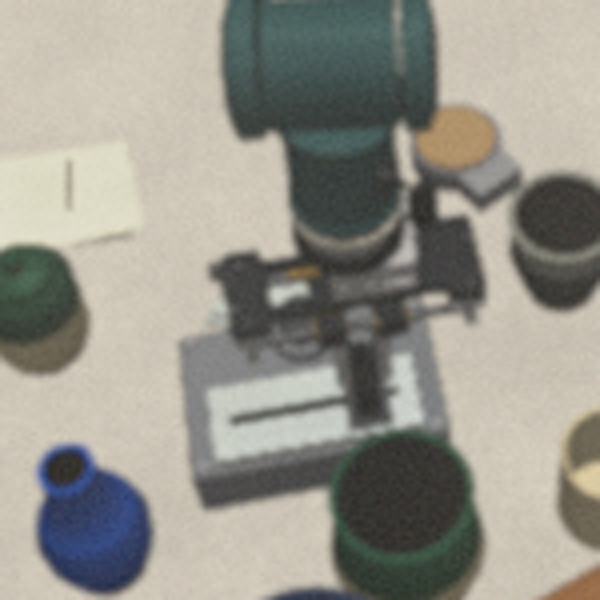

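The TCP stopped dead at 26 N with no further travel, so the grip is at its left stop (crop (370,380)). Release it and retreat upward.

Call:
{"method": "jog_arm", "body": {"commands": [{"slide": [0,0.08,0],"turn": [0,0,0],"hand": 0.3},{"slide": [0,0.1,0],"turn": [0,0,0],"hand": 0.5},{"slide": [0,0.1,0],"turn": [0,0,0],"hand": 0.6},{"slide": [0,0.1,0],"turn": [0,0,0],"hand": 0.6},{"slide": [0,0.1,-0.4],"turn": [0,0,0],"hand": 0.6},{"slide": [0,0.1,-1.0],"turn": [0,0,0],"hand": 0.6},{"slide": [0,0.1,-1.7],"turn": [0,0,0],"hand": 0.6},{"slide": [0,0.1,-2.0],"turn": [0,0,0],"hand": 0.6}]}}

```text
time_s: 14.55
position: [0.6281, -0.1759, 0.2128]
tcp_rot: [3.124, -0.329, 0.006]
ft_force: [0.2, -0.5, 1.1]
opening: 0.0564
grasp_force: 0.0
```

Run:
```python
from h import *
from scipy.spatial.transform import Rotation as R
snap('scene','s5')
print('slide',[(r['score'],at_z('scene',r['at'],.113)[:2].round(3)) for r in models.tip_of('slide_top','scene')[:2]])
for n,z in(('lever_knob',.115),('mark_tip',.058),('lever_pivot',.115)): print(n,[(r['score'],at_z('scene',r['at'],z)[:2].round(3)) for r in models.tip_of(n,'scene')[:2]])
s=manip.sense(); M=R.from_rotvec(s['tcp_rot']).as_matrix()
print(s['position'],s['opening'],s['joint_pos'],M.round(3)[:,1],s['time_s'])
print('slide',(M.T@(np.array([.508,-.080,.2])-s['position'])/.05).round(3))
a=cv2.imread('pics/s5.png')[150:270,150:270]; cv2.imwrite('pics/c5.png',cv2.resize(a,(600,600),interpolation=2))
```

```text
slide [(0.5, array([ 0.63 , -0.175]))]
lever_knob [(0.52, array([ 0.502, -0.073]))]
mark_tip [(0.6, array([ 0.465, -0.238])), (0.29, array([ 0.792, -0.218]))]
lever_pivot [(0.64, array([ 0.553, -0.198]))]
[ 0.6262543  -0.17620943  0.20680342] 0.05632835927697742 [-3.61464587e-01  3.19293664e-01  1.12231252e+00  1.45868378e-04
  1.70428299e+00  1.42062932e+00] [-0.21  -0.978 -0.001] 14.8
slide [-2.715 -1.385  0.149]
```

View pics/c5.png

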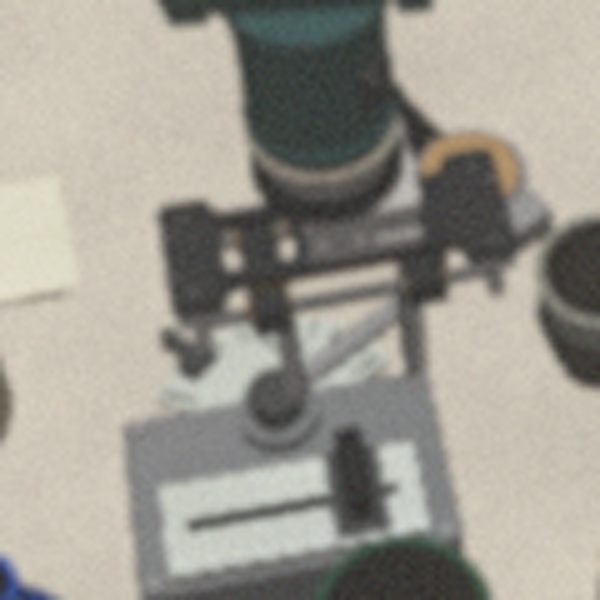

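Slide is at the left end (crop (355,480)), lever and mark undisturbed. Now to the knob.

Call:
{"method": "jog_arm", "body": {"commands": [{"slide": [-0.6,-0.3,0],"turn": [0,0,0],"hand": 0.8},{"slide": [-1.3,-0.7,0],"turn": [0,0,0],"hand": 0.8},{"slide": [-2.0,-1.05,0],"turn": [0,0,0],"hand": 0.8},{"slide": [-2.5,-1.3,0],"turn": [0,0,0],"hand": 0.8},{"slide": [-2.7,-1.39,0],"turn": [0,0,0],"hand": 0.8},{"slide": [-2.7,-1.39,0],"turn": [0,0,0],"hand": 0.8}]}}

```text
time_s: 15.4
position: [0.5086, -0.0799, 0.2082]
tcp_rot: [-3.124, 0.33, 0.003]
ft_force: [0.6, -0.4, 0.0]
opening: 0.0753
grasp_force: 0.0
```

Call:
{"method": "jog_arm", "body": {"commands": [{"slide": [0,0,0.5],"turn": [0,0,0],"hand": 0.8},{"slide": [0,0,1.0],"turn": [0,0,0],"hand": 0.8},{"slide": [0,0,1.5],"turn": [0,0,0],"hand": 0.8},{"slide": [0,0,1.9],"turn": [0,0,0],"hand": 0.8},{"slide": [0,0,1.9],"turn": [0,0,0],"hand": 0.6},{"slide": [0,0,1.9],"turn": [0,0,0],"hand": 0.4},{"slide": [0,0,1.9],"turn": [0,0,0],"hand": 0.3},{"slide": [0,0,1.9],"turn": [0,0,0],"hand": 0.1}], "force": 15}}

```text
time_s: 16.2
position: [0.5109, -0.0811, 0.116]
tcp_rot: [3.123, -0.332, 0.005]
ft_force: [0.0, -0.3, 0.4]
opening: 0.0467
grasp_force: 0.0
```

Call:
{"method": "jog_arm", "body": {"commands": [{"slide": [0,0,0],"turn": [0,0,0],"hand": 0.1},{"slide": [0,0,0],"turn": [0,0,0],"hand": 0.1},{"slide": [0,0,0],"turn": [0,0,0],"hand": 0.1},{"slide": [0,0,0],"turn": [0,0,0],"hand": 0.1}]}}

```text
time_s: 16.6
position: [0.5104, -0.083, 0.1152]
tcp_rot: [3.119, -0.332, 0.004]
ft_force: [1.4, -6.1, -0.0]
opening: 0.0257
grasp_force: 15.0
```

```bash
cat > m.py <<'E'
from h import *
def mark(cam,file,z=.061):
    g=cv2.cvtColor(cv2.imread(file),cv2.COLOR_BGR2GRAY).astype(float)
    c=proj(cam,[.47,-.245,z]); u0,v0=int(c[0]),int(c[1])
    vs,us=np.mgrid[v0-12:v0+13,u0-13:u0+14]
    p=np.array([at_z(cam,q,z)[:2] for q in np.c_[us.ravel(),vs.ravel()]]); val=g[vs,us].ravel()
    w=np.clip(100-val,0,60)*(np.hypot(*(p-[.468,-.246]).T)<.03)
    m=(w[:,None]*p).sum(0)/w.sum(); C=np.cov(p.T,aweights=w); e,V=np.linalg.eigh(C); d=V[:,1]*-np.sign(V[0,1])
    return m,d,np.sqrt(e)
piv=np.array([.552,-.205])
if __name__=='__main__':
    for cam,f in(('top','pics/top0.png'),('scene','pics/scene0.png'),('scene','pics/s5.png')):
        m,d,e=mark(cam,f); print(f,m.round(4),'axis',np.degrees(np.arctan2(-d[1],-d[0])).round(1)+180,'from pivot',np.degrees(np.arctan2(*-(m-piv)[::-1])).round(1)+180,np.hypot(*(m-piv)).round(4),e.round(4))
E
python3 m.py
python3 - <<'E'
from h import *
a=lambda f,x,y:cv2.resize(cv2.imread(f)[y:y+50,x:x+50],(400,400),interpolation=2)
cv2.imwrite('pics/c6.png',np.hstack([a('pics/top0.png',305,178),a('pics/scene0.png',165,195)]))
E
```

```text
pics/top0.png [ 0.4729 -0.2415] axis 206.8 from pivot 204.8 0.0871 [0.005 0.01 ]
pics/scene0.png [ 0.4825 -0.243 ] axis 199.7 from pivot 208.6 0.0792 [0.0045 0.0095]
pics/s5.png [ 0.4667 -0.2368] axis 161.9 from pivot 200.5 0.0911 [0.0063 0.0195]
```

View pics/c6.png

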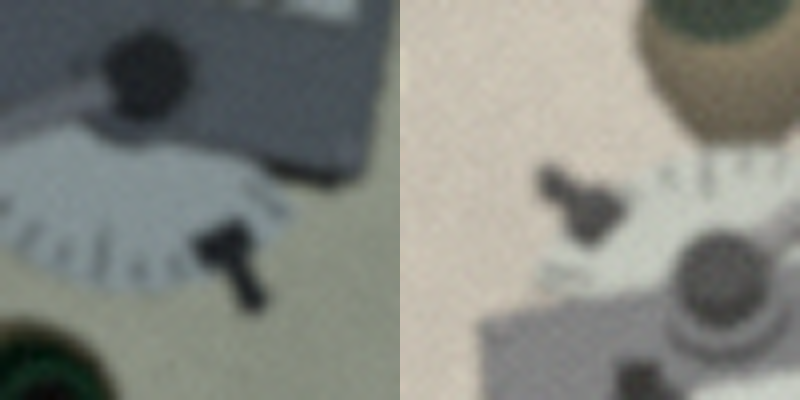

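The mark shows clearly: tip at top (337,216.5), tail (332.7,208.2); in scene, tip (183.4,216.5), tail (189.6,222.2). The hub top is at top (323.5,187) and scene (205.2,229.4).

Run:
```python
from h import *
D=dict(top=((337,216.5),(332.75,208.25),(323.5,187)),scene=((183.4,216.5),(189.6,222.25),(205.25,229.4)))
ang=lambda d:(np.degrees(np.arctan2(d[1],d[0]))%360).round(1)
for c,(t,a,h) in D.items():
    t,a,h=[at_z(c,np.array(q)-.44,z)[:2] for q,z in((t,.061),(a,.063),(h,.092))]
    print(c,'tip',t.round(4),'tail',a.round(4),'hub',h.round(4),'tip-hub',ang(t-h),np.hypot(*(t-h)).round(4),'tail-hub',ang(a-h),'tip-tail',ang(t-a))
s=manip.sense(); p=s['position']; print(p, s['joint_pos'])
piv=np.array([.552,-.2055]); d=p[:2]-piv; print('lever',ang(d),np.hypot(*d))
from scipy.spatial.transform import Rotation as R
M=R.from_rotvec(s['tcp_rot']).as_matrix(); a0=np.arctan2(d[1],d[0])
for k in range(1,14):
    a=a0+np.radians(7*k); q=piv+.13*np.array([np.cos(a),np.sin(a)]); print(k,np.degrees(a).round(1),q.round(3),(M.T@np.r_[q-p[:2],0]/.05).round(2)[:2])
```

```text
top tip [ 0.4533 -0.2504] tail [ 0.4805 -0.2374] hub [ 0.5475 -0.2055] tip-hub 205.5 0.1044 tail-hub 205.4 tip-tail 205.6
scene tip [ 0.4577 -0.2507] tail [ 0.4896 -0.2399] hub [ 0.5563 -0.2075] tip-hub 203.7 0.1076 tail-hub 206.0 tip-tail 198.6
[ 0.51040618 -0.08301284  0.11523514] [-0.26793154  0.05661036  1.6119753  -0.00456069  1.46948247  1.51567459]
lever 108.8 0.12935668242026127
1 115.8 [ 0.496 -0.088] [-0.27  0.17]
2 122.8 [ 0.482 -0.096] [-0.51  0.38]
3 129.8 [ 0.469 -0.106] [-0.72  0.62]
4 136.8 [ 0.457 -0.116] [-0.9   0.88]
5 143.8 [ 0.447 -0.129] [-1.04  1.16]
6 150.8 [ 0.439 -0.142] [-1.16  1.46]
7 157.8 [ 0.432 -0.156] [-1.23  1.76]
8 164.8 [ 0.427 -0.171] [-1.27  2.08]
9 171.8 [ 0.423 -0.187] [-1.26  2.4 ]
10 178.8 [ 0.422 -0.203] [-1.22  2.71]
11 185.8 [ 0.423 -0.219] [-1.14  3.02]
12 192.8 [ 0.425 -0.234] [-1.03  3.32]
13 199.8 [ 0.43  -0.249] [-0.88  3.59]
```

Call:
{"method": "jog_arm", "body": {"commands": [{"slide": [-0.27,0.17,0],"turn": [0,0,0],"hand": 0.1},{"slide": [-0.51,0.38,0],"turn": [0,0,0],"hand": 0.1},{"slide": [-0.72,0.62,0],"turn": [0,0,0],"hand": 0.1},{"slide": [-0.9,0.88,0],"turn": [0,0,0],"hand": 0.1},{"slide": [-1.04,1.16,0],"turn": [0,0,0],"hand": 0.1},{"slide": [-1.16,1.46,0],"turn": [0,0,0],"hand": 0.1},{"slide": [-1.23,1.76,0],"turn": [0,0,0],"hand": 0.1},{"slide": [-1.25,1.9,0],"turn": [0,0,0],"hand": 0.1}], "force": 20}}

```text
time_s: 17.4
position: [0.4252, -0.1585, 0.1148]
tcp_rot: [-3.119, 0.331, 0.01]
ft_force: [-3.7, 7.7, 7.5]
opening: 0.0257
grasp_force: 20.0
```

```bash
cat > arc.py <<'E'
from h import *
from scipy.spatial.transform import Rotation as R
s=manip.sense(); p=s['position']; print(p,s['tcp_rot'],s['ft_force'],s['opening'],s['time_s'])
piv=np.array([.552,-.2055]); d=p[:2]-piv; a0=np.degrees(np.arctan2(d[1],d[0]))%360; print('lever',a0,np.hypot(*d))
M=R.from_rotvec(s['tcp_rot']).as_matrix()
for a in np.r_[np.arange(np.ceil(a0/6)*6,204,6),205]:
    q=piv+.1295*np.array([np.cos(np.radians(a)),np.sin(np.radians(a))]); print(a,(M.T@np.r_[q-p[:2],0]/.05).round(2)[:2])
E
python3 arc.py
```

```text
[ 0.42516606 -0.15854316  0.11484011] [-3.11935268  0.330985    0.01035278] [-3.68294817  7.71461356  7.54481325] 0.025730518488189854 17.4
lever 159.68428777384668 0.1352471576528209
162.0 [0.1  0.12]
168.0 [0.09 0.39]
174.0 [0.1  0.66]
180.0 [0.14 0.93]
186.0 [0.22 1.19]
192.0 [0.31 1.44]
198.0 [0.44 1.69]
205.0 [0.61 1.95]
```

Call:
{"method": "jog_arm", "body": {"commands": [{"slide": [0.03,0.2,0],"turn": [0,0,0],"hand": 0.1},{"slide": [0.04,0.4,0],"turn": [0,0,0],"hand": 0.1},{"slide": [0.05,0.66,0],"turn": [0,0,0],"hand": 0.1},{"slide": [0.09,0.93,0],"turn": [0,0,0],"hand": 0.1},{"slide": [0.16,1.19,0],"turn": [0,0,0],"hand": 0.1},{"slide": [0.22,1.35,0],"turn": [0,0,0],"hand": 0.1},{"slide": [0.22,1.35,0],"turn": [0,0,0],"hand": 0.1}]}}

```text
time_s: 18.1
position: [0.4238, -0.2294, 0.1148]
tcp_rot: [3.123, -0.334, -0.004]
ft_force: [-4.5, 0.9, 5.0]
opening: 0.0255
grasp_force: 20.0
```

```bash
python3 arc.py
python3 - <<'E'
from h import *
snap('scene','s7'); snap('top','t7')
a=lambda f,x,y:cv2.resize(cv2.imread(f)[y:y+70,x:x+70],(400,400),interpolation=2)
cv2.imwrite('pics/c7.png',np.hstack([a('pics/t7.png',290,165),a('pics/s7.png',160,170)]))
E
```

```text
[ 0.42377861 -0.22936567  0.11483149] [ 3.12326466 -0.33363187 -0.00406225] [-4.47613178  0.87574592  4.97838783] 0.025465637921199952 18.1
lever 190.54373188157575 0.13042352001064816
192.0 [0.04 0.05]
198.0 [0.17 0.29]
205.0 [0.34 0.56]
```

View pics/c7.png

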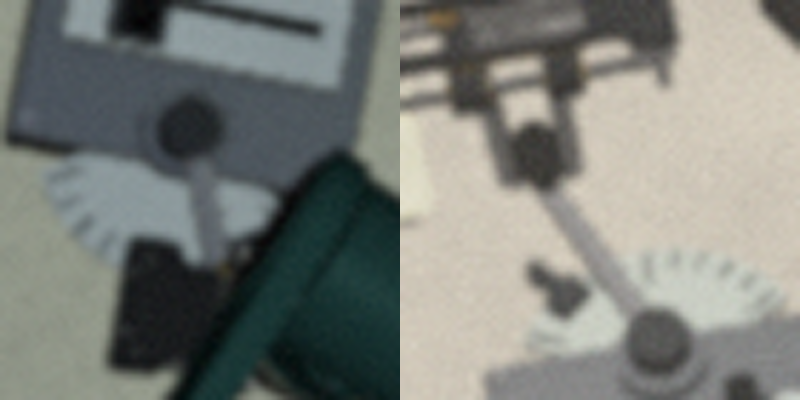

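The scene view shows the lever short of the mark, arm line from crop (628,305) to (550,200). The pointer tip is at (535,268) and its tail about (568,297).

Run:
```python
from h import *
f=lambda u,v,z:at_z('scene',[160+(u-400)/5.714-.4,170+v/5.714-.4],z)[:2]
ang=lambda d:(np.degrees(np.arctan2(d[1],d[0]))%360).round(1)
n,k,h,kn=f(628,305,.088),f(550,200,.088),f(658,338,.092),f(534,130,.135)
tip,tail=f(535,268,.061),f(568,297,.063)
print('arm',n.round(4),k.round(4),ang(k-n),'hub',h.round(4),'arm from hub',ang(k-h),'knobtop',kn.round(4),ang(kn-h),np.hypot(*(kn-h)))
print('tip',tip.round(4),'tail',tail.round(4),ang(tip-h),ang(tail-h),np.hypot(*(tip-h)))
# circle fit from TCP readings
P=np.array([[.5104,-.083],[.4252,-.1585],[.4238,-.2294]])
from scipy.optimize import least_squares
r=least_squares(lambda c:np.hypot(P[:,0]-c[0],P[:,1]-c[1])-.13,[.552,-.205]); print(r.x,r.fun)
```

```text
arm [ 0.5253 -0.2142] [ 0.4377 -0.2296] 190.0 hub [ 0.5555 -0.2073] arm from hub 190.7 knobtop [ 0.423 -0.227] 188.4 0.13392218798771208
tip [ 0.4598 -0.2505] tail [ 0.4885 -0.2401] 204.3 206.1 0.10495519499856243
[ 0.54936462 -0.20549841] [-0.00145389  0.00276183 -0.00218075]
```

Call:
{"method": "jog_arm", "body": {"commands": [{"slide": [0.05,0.1,0],"turn": [0,0,0],"hand": 0.1},{"slide": [0.11,0.21,0],"turn": [0,0,0],"hand": 0.1},{"slide": [0.17,0.32,0],"turn": [0,0,0],"hand": 0.1},{"slide": [0.24,0.42,0],"turn": [0,0,0],"hand": 0.1},{"slide": [0.3,0.5,0],"turn": [0,0,0],"hand": 0.1},{"slide": [0.32,0.54,0],"turn": [0,0,0],"hand": 0.1},{"slide": [0.32,0.54,0],"turn": [0,0,0],"hand": 0.1},{"slide": [0.32,0.54,0],"turn": [0,0,0],"hand": 0.1}]}}

```text
time_s: 19.0
position: [0.4347, -0.2582, 0.1148]
tcp_rot: [3.123, -0.331, -0.001]
ft_force: [-4.3, 1.2, 5.6]
opening: 0.0257
grasp_force: 20.1
```

```bash
python3 arc.py
```

```text
[ 0.43473144 -0.25823097  0.11481075] [ 3.12346364e+00 -3.31433823e-01 -1.34193492e-03] [-4.26268113  1.20296999  5.59242128] 0.025683427076060993 19.0
lever 204.21154045812457 0.12857865650450556
205.0 [0.01 0.04]
```

Call:
{"method": "jog_arm", "body": {"commands": [{"slide": [0,0,0],"turn": [0,0,0],"hand": 0.4},{"slide": [0,0,0],"turn": [0,0,0],"hand": 0.6},{"slide": [0,0,0],"turn": [0,0,0],"hand": 0.7},{"slide": [0,0,0],"turn": [0,0,0],"hand": 0.7},{"slide": [0,0,-0.4],"turn": [0,0,0],"hand": 0.7},{"slide": [0,0,-1.0],"turn": [0,0,0],"hand": 0.7},{"slide": [0,0,-1.7],"turn": [0,0,0],"hand": 0.7},{"slide": [0,0,-2.3],"turn": [0,0,0],"hand": 0.7}]}}

```text
time_s: 19.8
position: [0.4354, -0.2585, 0.231]
tcp_rot: [3.123, -0.332, 0.002]
ft_force: [0.0, -0.1, -0.7]
opening: 0.0655
grasp_force: 0.0
```

Call:
{"method": "jog_arm", "body": {"commands": [{"slide": [-0.4,0,-0.1],"turn": [0,0,0],"hand": 0.7},{"slide": [-1.0,0,-0.2],"turn": [0,0,0],"hand": 0.7},{"slide": [-1.6,0,-0.3],"turn": [0,0,0],"hand": 0.7},{"slide": [-2.0,0,-0.4],"turn": [0,0,0],"hand": 0.7},{"slide": [-2.0,0,-0.4],"turn": [0,0,0],"hand": 0.7}]}}

```text
time_s: 20.3
position: [0.3365, -0.2374, 0.2508]
tcp_rot: [3.122, -0.334, 0.004]
ft_force: [-0.6, -0.8, 0.6]
opening: 0.0661
grasp_force: 0.0
```

Run:
```python
from h import *
snap('scene','s8'); snap('top','t8')
a=lambda f,x,y:cv2.resize(cv2.imread(f)[y:y+75,x:x+50],(400,600),interpolation=2)
cv2.imwrite('pics/c8.png',np.hstack([a('pics/t8.png',310,155),a('pics/s8.png',170,190)]))
print(models.tip_of('slide_top','scene'),[at_z('scene',r['at'],.113)[:2] for r in models.tip_of('slide_top','scene')])
print([(r['score'],at_z('scene',r['at'],.055)) for r in models.tip_of('vase','scene')[:2]])
print(manip.sense()['position'])
```

```text
[{'at': [220.1, 241.0], 'score': 0.71}] [array([ 0.62976032, -0.18397905])]
[(0.64, array([ 0.65951649, -0.41235533,  0.055     ])), (0.63, array([0.61451291, 0.24488008, 0.055     ]))]
[ 0.33805701 -0.23748351  0.24887929]
```

View pics/c8.png

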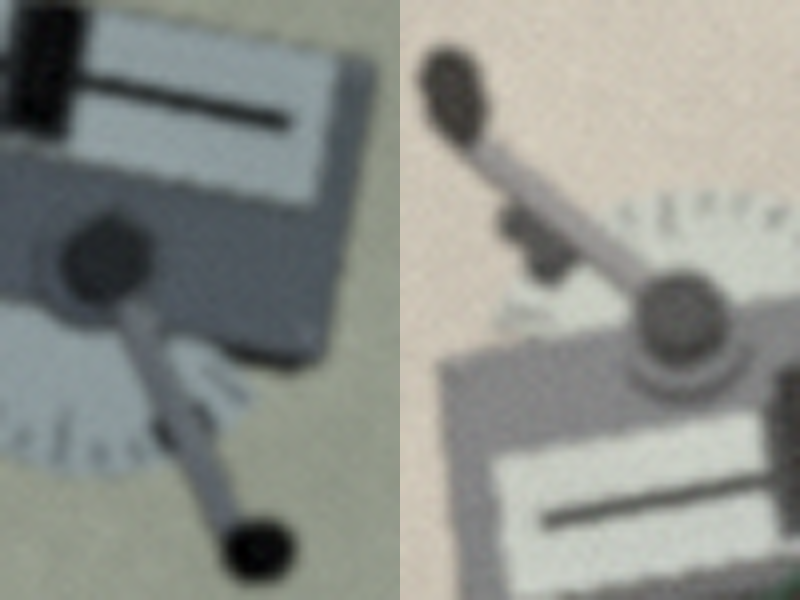

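The top view shows the lever over the mark (arm line from (140,315) to (222,515)), with the tail's corners showing on both sides at (160,430) and (208,418). I'll check the angle numerically.

Run:
```python
from h import *
ft=lambda u,v,z:at_z('top',[310+u/8-.44,155+v/8-.44],z)[:2]
fs=lambda u,v,z:at_z('scene',[170+(u-400)/8-.44,190+v/8-.44],z)[:2]
ang=lambda d:(np.degrees(np.arctan2(d[1],d[0]))%360).round(1)
for f,A in((ft,[(140,315),(222,515),(107,258),(260,548)]),(fs,[(632,278),(482,150),(683,312),(450,75)])):
    n,k,h,t=[f(*q,z) for q,z in zip(A,(.088,.088,.092,.135))]
    print('arm',ang(k-n),'k-hub',ang(k-h),'knobtop-hub',ang(t-h),np.hypot(*(t-h)).round(4),h.round(4))
tl,tr=ft(160,430,.063),ft(208,418,.063); h=ft(107,258,.092); print('tail corners',ang(tl-h),ang(tr-h))
print('scene mark tip',ang(fs(515,222,.061)-fs(683,312,.092)),'tail',ang(fs(548,262,.063)-fs(683,312,.092)))
```

```text
arm 199.8 k-hub 202.1 knobtop-hub 201.6 0.1286 [ 0.5467 -0.205 ]
arm 201.6 k-hub 202.4 knobtop-hub 203.2 0.1267 [ 0.5551 -0.2066]
tail corners 199.0 214.3
scene mark tip 205.2 tail 209.8
```

Lever is about 2–3° short of the mark in both views (202.3° against 205.2°). I'll regrip it across the direction of travel and nudge it on.

```bash
cat > blob.py <<'E'
from h import *
def blob(f,cam='top',c=(342,223)):
    g=cv2.cvtColor(cv2.imread(f),cv2.COLOR_BGR2GRAY)[c[1]-12:c[1]+13,c[0]-12:c[0]+13].astype(float)
    w=np.clip(60-g,0,40); n,l,st,ce=cv2.connectedComponentsWithStats((w>5).astype(np.uint8)); i=1+np.argmax(st[1:,4])
    v,u=np.mgrid[:25,:25]; w=w*(l==i); q=[c[0]-12+(u*w).sum()/w.sum(),c[1]-12+(v*w).sum()/w.sum()]
    return q,at_z(cam,q,.125)[:2],st[i,4]
E
python3 - <<'E'
from blob import *
from scipy.spatial.transform import Rotation as R
print(blob('pics/t8.png'))
s=manip.sense(); p=s['position']; M=R.from_rotvec(s['tcp_rot']).as_matrix(); print(p,s['joint_pos'])
y=np.array([.381,-.925,0]); y/=np.linalg.norm(y); z=np.array([0,0,-1.]); D=np.c_[np.cross(y,z),y,z]
print('turn',np.degrees(R.from_matrix(M.T@D).as_rotvec())/6,'slide',M.T@(np.array([.432,-.256,p[2]])-p)/.05)
E
```

```text
([np.float64(341.6879895561358), np.float64(223.42558746736293)], array([ 0.42644449, -0.25314358]), np.int32(43))
[ 0.33805701 -0.23748351  0.24887929] [-7.49977447e-01 -2.25292191e-01  1.60656507e+00  1.79980804e-04
  1.76117284e+00  1.03211449e+00]
turn [-7.30095287e-03  4.24655233e-03 -5.74846050e+00] slide [ 1.91474275e+00 -3.18889763e-02 -1.20966449e-03]
```

Call:
{"method": "jog_arm", "body": {"commands": [{"slide": [0.3,0,0],"turn": [0,0,-1.0],"hand": 0.7},{"slide": [0.7,0,0],"turn": [0,0,-2.2],"hand": 0.7},{"slide": [1.2,0,0],"turn": [0,0,-3.4],"hand": 0.7},{"slide": [1.6,0,0],"turn": [0,0,-4.6],"hand": 0.7},{"slide": [1.91,-0.03,0],"turn": [0,0,-5.75],"hand": 0.7},{"slide": [1.91,-0.03,0],"turn": [0,0,-5.75],"hand": 0.7},{"slide": [1.91,-0.03,0],"turn": [0,0,-5.75],"hand": 0.7}]}}

```text
time_s: 21.25
position: [0.4312, -0.2558, 0.2486]
tcp_rot: [-3.081, -0.606, 0.002]
ft_force: [-0.5, 0.6, 0.8]
opening: 0.066
grasp_force: 0.0
```

Call:
{"method": "jog_arm", "body": {"commands": [{"slide": [0,0,0.5],"turn": [0,0,0],"hand": 0.7},{"slide": [0,0,1.1],"turn": [0,0,0],"hand": 0.7},{"slide": [0,0,1.7],"turn": [0,0,0],"hand": 0.7},{"slide": [0,0,2.3],"turn": [0,0,0],"hand": 0.7},{"slide": [0,0,2.7],"turn": [0,0,0],"hand": 0.7},{"slide": [0,0,2.7],"turn": [0,0,0],"hand": 0.7},{"slide": [0,0,2.7],"turn": [0,0,0],"hand": 0.55},{"slide": [0,0,2.7],"turn": [0,0,0],"hand": 0.4}], "force": 8}}

```text
time_s: 22.05
position: [0.4318, -0.2567, 0.1165]
tcp_rot: [3.08, 0.608, 0.004]
ft_force: [0.3, -1.4, 0.5]
opening: 0.0529
grasp_force: 0.0
```

```bash
python3 arc.py
```

```text
[ 0.43183011 -0.25673931  0.11648282] [3.07954495 0.60754665 0.00353513] [ 0.31514945 -1.39166249  0.51732629] 0.05293381038059791 22.05
lever 203.0929453327212 0.13063793135295357
205.0 [0.03 0.09]
```

Call:
{"method": "jog_arm", "body": {"commands": [{"slide": [0,0,0],"turn": [0,0,0],"hand": 0.3},{"slide": [0,0,0],"turn": [0,0,0],"hand": 0.2},{"slide": [0,0,0],"turn": [0,0,0],"hand": 0.2},{"slide": [0,0,0],"turn": [0,0,0],"hand": 0.2},{"slide": [0,0,0],"turn": [0,0,0],"hand": 0.2}]}}

```text
time_s: 22.55
position: [0.4312, -0.2559, 0.115]
tcp_rot: [3.082, 0.609, 0.001]
ft_force: [-1.0, 0.7, 3.6]
opening: 0.0256
grasp_force: 8.0
```

```bash
python3 arc.py; python3 -c "
from blob import *
snap('top','t9'); snap('scene','s9'); print(blob('pics/t9.png'))
for r in models.cut_out('speed_lever','scene')[:2]: print(r['score'],r['box'])"
```

```text
[ 0.43122898 -0.25594     0.11503316] [3.08174076e+00 6.09378707e-01 6.20256455e-04] [-1.0052158   0.68158664  3.62991896] 0.025632298980394368 22.55
lever 202.667849816743 0.13088098432383227
205.0 [0.03 0.11]
([np.float64(341.9671297044096), np.float64(222.85034727830723)], array([ 0.42820323, -0.25409714]), np.int32(481))
0.69 [173.4, 196.3, 211.1, 237.7]
```

Call:
{"method": "jog_arm", "body": {"commands": [{"slide": [0.01,0.04,0],"turn": [0,0,0],"hand": 0.2},{"slide": [0.01,0.08,0],"turn": [0,0,0],"hand": 0.2},{"slide": [0.02,0.11,0],"turn": [0,0,0],"hand": 0.2},{"slide": [0.02,0.13,0],"turn": [0,0,0],"hand": 0.2},{"slide": [0.02,0.13,0],"turn": [0,0,0],"hand": 0.2},{"slide": [0.02,0.13,0],"turn": [0,0,0],"hand": 0.2},{"slide": [0.02,0.13,0],"turn": [0,0,0],"hand": 0.2}]}}

```text
time_s: 23.4
position: [0.4342, -0.262, 0.1149]
tcp_rot: [3.081, 0.609, -0.002]
ft_force: [-2.4, 1.2, 5.2]
opening: 0.0257
grasp_force: 8.0
```

```bash
python3 arc.py
```

```text
[ 0.43415912 -0.26198801  0.1148581 ] [ 3.08136105e+00  6.09481665e-01 -1.53839265e-03] [-2.36509377  1.23183429  5.2135361 ] 0.025695417562258807 23.4
lever 205.61111955617216 0.13068040818347176
205.0 [ 0.02 -0.03]
```

Call:
{"method": "jog_arm", "body": {"commands": [{"slide": [0,0,0],"turn": [0,0,0],"hand": 0.4},{"slide": [0,0,0],"turn": [0,0,0],"hand": 0.6},{"slide": [0,0,0],"turn": [0,0,0],"hand": 0.7},{"slide": [0,0,0],"turn": [0,0,0],"hand": 0.7},{"slide": [0,0,-0.4],"turn": [0,0,0],"hand": 0.7},{"slide": [0,0,-1.0],"turn": [0,0,0],"hand": 0.7},{"slide": [0,0,-1.7],"turn": [0,0,0],"hand": 0.7},{"slide": [0,0,-2.3],"turn": [0,0,0],"hand": 0.7}]}}

```text
time_s: 24.2
position: [0.4346, -0.2617, 0.2309]
tcp_rot: [3.081, 0.609, 0.001]
ft_force: [0.8, 0.4, 0.8]
opening: 0.0658
grasp_force: 0.0
```

Call:
{"method": "jog_arm", "body": {"commands": [{"slide": [-0.4,0,-0.1],"turn": [0,0,0],"hand": 0.7},{"slide": [-1.0,0,-0.2],"turn": [0,0,0],"hand": 0.7},{"slide": [-1.6,0,-0.3],"turn": [0,0,0],"hand": 0.7},{"slide": [-2.0,0,-0.4],"turn": [0,0,0],"hand": 0.7},{"slide": [-2.0,0,-0.4],"turn": [0,0,0],"hand": 0.7},{"slide": [-2.0,0,-0.4],"turn": [0,0,0],"hand": 0.7}]}}

```text
time_s: 24.8
position: [0.3423, -0.2997, 0.2495]
tcp_rot: [3.082, 0.608, 0.001]
ft_force: [-0.6, -0.1, -0.0]
opening: 0.0658
grasp_force: 0.0
```

Run:
```python
from blob import *
snap('top','t10'); snap('scene','s10'); h=np.array([.5467,-.205])
for f in('t8','t10'):
    q,p,n=blob(f'pics/{f}.png'); d=p-h; print(f,np.round(q,2),p.round(4),n,np.degrees(np.arctan2(d[1],d[0]))%360)
# dark mark tail pixels left/right of arm in top, and arm: grey profile along arcs about the hub
for f in('top0','t8','t10'):
    g=cv2.GaussianBlur(cv2.cvtColor(cv2.imread(f'pics/{f}.png'),cv2.COLOR_BGR2GRAY),(0,0),.6).astype(np.float32)
    for r,z in((.055,.088),(.072,.063),(.1,.088)):
        A=np.arange(190,223,2); P=np.array([proj('top',[h[0]+r*np.cos(a),h[1]+r*np.sin(a),z]) for a in np.radians(A)],np.float32)
        print(f,r,z,cv2.remap(g,P[:,:1],P[:,1:],cv2.INTER_LINEAR).ravel().astype(int).tolist())
```

```text
t8 [341.69 223.43] [ 0.4264 -0.2531] 43 201.81840014535038
t10 [343.77 222.31] [ 0.4297 -0.2598] 46 205.09405440218592
top0 0.055 0.088 [139, 138, 139, 139, 139, 139, 139, 139, 139, 139, 139, 139, 139, 138, 137, 134, 131]
top0 0.072 0.063 [126, 123, 114, 96, 75, 55, 45, 44, 45, 43, 49, 57, 78, 102, 122, 130, 130]
top0 0.1 0.088 [138, 138, 138, 134, 118, 88, 62, 58, 85, 113, 129, 134, 136, 137, 138, 138, 138]
t8 0.055 0.088 [140, 133, 120, 109, 102, 99, 99, 102, 107, 116, 126, 135, 143, 145, 146, 144, 140]
t8 0.072 0.063 [135, 133, 123, 103, 84, 72, 81, 91, 98, 99, 97, 92, 99, 114, 131, 139, 140]
t8 0.1 0.088 [147, 148, 146, 138, 118, 102, 98, 100, 110, 126, 139, 145, 145, 145, 147, 147, 147]
t10 0.055 0.088 [147, 145, 137, 129, 118, 109, 103, 101, 101, 104, 107, 112, 120, 128, 135, 138, 138]
t10 0.072 0.063 [135, 133, 123, 102, 80, 59, 57, 67, 81, 93, 100, 104, 113, 125, 136, 141, 139]
t10 0.1 0.088 [147, 147, 148, 144, 127, 100, 86, 90, 98, 105, 117, 132, 143, 146, 146, 146, 147]
```

Lever now measures 205.1–205.8° against a mark of 205.5–205.9°. The drive-lock grip travelled about 80 mm between the two camera measurements, which puts it at its end stop. The arm is clear, so I'm handing in.

```bash
python3 -c "
from h import *
print(manip.hand_in())"
```

```text
the job is handed in; nothing more can be done
None
```

I handed the job in at about 25 s (no verdict came back): the vase stands upright mid-turntable, the drive lock is at its left stop, and the lever measures within about 1° of the mark.

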